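# Hold a probe through the guide bridge in the open beaker

## Robot

A 7-joint arm with a two-finger parallel gripper is mounted at the origin on a cart in front of the work surface, level with it; the furniture and walls round the work are solid. World frame = base frame: x ahead of the robot, y to its left, z up, the work surface at z = 0. Lengths are in m, angles in rad, forces in N, time in s.
With the tool pointing down it reaches from about 0.35 to 0.9 m from the base axis. Payload 19.9 kg.
Tool frame: the origin (TCP) lies midway between the tips of the shut fingers; the grasp point (between the pads) lies manip.grip_depth behind it (manip.grip_depth is the distance from the TCP to the grasp point, in m); z points along the fingers, y is the line along which they close (so a half turn about z gives the same grasp; the last joint's range is limited). The gripper opens to 85 mm and grips with 20 to 120 N. Pads are 22 mm wide; open, the fingers measure 114 mm over their backs; the gripper's body (76 mm by 85 mm) begins 54 mm behind the grasp point. The pads swing forward as they close: fully open they stand 13 mm farther back than shut.
Start: joints at [1.294, 0.417, -0.01, 1.614, 0.005, 1.111, -0.053], TCP at [0.146, -0.608, 0.231] pointing down, gripper open.
Joint ranges: [-2.81, 2.81], [-0.39, 2.02], [-1.27, 1.25], [0.06, 2.57], [-1.19, 4.33], [0.19, 2], [-2.82, 2.82]. Speed limits (rad/s): [1.89, 1.89, 2.39, 2.39, 3.01, 3.01, 3.01].

## Interface

Orientations are given as a rotation vector (axis times angle).
In Python, from cell import readout, snapshot, manip, spotter gives the robot as it stands.
- The arm moves only by the tool apply_moves, never from a script. Its argument "plan" is a list of rows, each a list of 3 entries, a list of its own where there are three numbers: the shift along the tool's x, y, z scaled (see below), then the turn, a rotation vector about the tool's x, y, z scaled (see below), then the opening, from 0 (shut) to 1 (fully open). A call has 1 to 10 rows; each row shifts and turns the commanded pose from where the row before left it, along the tool's axes as they then stand; what a row does not reach is not made up. The controller multiplies each number of a shift by 20 mm and each number of a turn by 4 degrees. A row lasts 1/10 s, in which the tool goes at most 50 mm and 8.59 degrees, less where a joint would pass 70% of its speed; a pose out of reach is approached as far as the arm can. A call with a number of a shift or a turn outside -1 to 1 is refused whole. A call with a gripper value outside its range is refused whole. The fingers move at their own pace and stop on an object; the grip force is fixed at half the most. Time passes only in rows, so rows that do not move let the fingers close. It gives the time, the measured TCP pose, the force, the opening and the grip force at its end, in the units of the state.
- readout.sense(): the state, without advancing time (a new reading comes with each control period).
- snapshot(name): name is "side" or "top" or "wrist"; returns a dict with "img" (384x512x3 uint8, red, green, blue), "mtx" (3x3 intrinsics, pixels), "view" (4x4, takes a point from world to camera coordinates). Camera axes: x right, y up, looking along -z (the intrinsics and any distortion apply to the point x, -y, -z); pixel columns grow to the right and rows downward; lengths in m; the calibration is good to about 2 mm. A picture is of the moment at which its call begins. There is no depth.
- manip.job_done(): hands the job in; it is judged then, once.
Trained networks look in the newest picture that a camera, given by its name, has taken for a name from the list of things; names that differ only in an ending like _2 or _b are one class to them, and where a whole thing is asked for, a point or a joint stands for the part that bears it (a point fixed in the world has none). Each returns a list of dicts, best first, with "confidence" (0 to 1); they miss things now and then, are a little off and sometimes report something else, mostly with a low value. They report only what shows in the picture. A call takes as long as a camera call.
- spotter.trace(camera, query): "region" (384x512 bool, what is visible of it) and "bbox" ([centre column, centre row, width, height] in pixels, round what is visible of it).
The state is a dict: "time_s": time; "joint_pos": joint angles; "dq": joint speeds; "joint_torque": joint torques, N m; "position": TCP position; "eef_rot": TCP orientation; "contact_force": force on the tool from outside, world axes, zero at the start; "ft_torque": the same for the moment, N m; "opening": finger opening in m; "gripper_force": force on a finger pad.
Only numpy, scipy, OpenCV 4.12 (cv2) and the standard library are available. Lean on these libraries where they do the work, as an engineer would, in place of code of your own. Each camera call takes 0.05 s, during which the arm holds its last target. There are 200 camera calls.

## Task

Take the probe by its square handle out of its rest and lower its rod through the guide-bridge hole that stands over the open beaker, without the probe touching the bridge or the beaker. Finish still holding it there: upright and still, centred in the hole with a clear gap all round, its tip in the lower half of the beaker but clear of the bottom. Leave the beaker and the two lidded jars standing where they are.

Things in the scene. Friction and masses are not known exactly. Their poses are not given: they have to be found in the camera images.
- probe: Loose probe, 0.12 kg, hanging upright in the rest. Origin at the rod's tip (lowest point), z up the rod. Steel rod 8 mm in diameter, z 0 to 115 mm; round flange 32 mm in diameter, z 115 to 119, lying on the rest's shelf; above it the grey square handle 22 x 22 mm (flats facing x and y), z 119 to 165, with a small button to 169. Grasp the handle from above; lift about 120 mm to clear the rest.
- probe_bore_mark (a point): Point on the probe's axis 68 mm above its tip: the part of the rod that lies in the guide plate when the tip is at the right depth. Not marked on the rod.
- rest: Fixed probe rest. Origin on the bench below its hole, z up. Foot 90 x 70 mm, 6 mm thick; rear column 14 x 40 mm at x +35 to +49 mm; shelf 82 x 56 mm, 8 mm thick, top at 125 mm, with one 20 mm hole above the origin, in which the probe hangs (tip 10 mm above the bench). Tall instruments flank the work: one fills x over 0.44, y over 0.42 m.
- guide: Fixed aluminium guide bridge. Origin on the bench under its middle, z up, y along its length. Foot plate 70 x 236 mm, 4 mm thick; 12 mm posts at y +-110 mm; guide plate 50 x 236 mm, underside at 83 mm, top at 95 mm (screw heads to 98), with three through holes 24 mm in diameter at y -70, 0, +70 mm. One vessel stands under each hole on the foot plate.
- hole_left (a point): Centre of the guide hole at the guide's y = +70 mm, at the plate's top face (95 mm above the bench).
- hole_middle (a point): Centre of the guide's middle hole, at the plate's top face.
- hole_right (a point): Centre of the guide hole at the guide's y = -70 mm, at the plate's top face.
- beaker: Small open clear beaker with spout, 45 mm across (50 at the spout), 58 mm high, bottom 2 to 7 mm thick, inside about 34 mm wide; loose, on the guide's foot plate within 4 mm of the axis of one of the three holes (which one varies). Origin at the centre of its underside (4 mm above the bench), z up.
- jar_wide: Closed white parts jar with black screw lid, 54 mm in diameter, 43 mm high, loose, under another hole. Origin at the centre of its underside.
- jar_narrow: Closed white parts jar with green screw lid, 36 mm in diameter, 45 mm high, loose, under the remaining hole. Origin at the centre of its underside.

How it is judged:
By the outcome, as a careful person would: the job done as asked, in the order asked, and still so for the second after the job is handed in, while the arm keeps its last pose, push and grip.
It also fails if it takes over 45 s, if anything falls off the work surface, if the arm or the gripper's body presses on something with over 40 N, if the wrist force passes 120 N, or if a joint passes its speed limit or range.

## Working session

There is one attempt and no reset: what is moved stays moved. The work goes in short steps, Python scripts to look and compute and a tool call to move; the robot and the scene stay as the last step left them, time stands still between calls to the robot, and variables do not carry over. Pictures are saved under pics/ and viewed, at most 10 in all, crops included, and the job is handed in when it is done.

Besides the shell and the picture viewer there is one more tool, called after ">>>" in YAML: its name, and indented under it one key for each argument. apply_moves: Moves the arm, as the interface text tells. Shifts and turns lie within -1 to 1; 1 stands for 20 mm of shift or 4 degrees of turn. Its arguments: {"type":"object","properties":{"plan":{"type":"array"}},"required":["plan"]}

```bash
mkdir -p pics; ls; python3 - <<'E'
from cell import readout, snapshot, manip, spotter
import cv2, numpy as np
s=readout.sense()
for k,v in s.items(): print(k,v)
print(manip.grip_depth)
for c in ["side","top"]:
    r=snapshot(c); cv2.imwrite(f"pics/{c}0.png",r["img"][:,:,::-1])
    print(c,r["mtx"].tolist(),np.round(r["view"],4).tolist(),[k for k in r])
    for q in ["probe","rest","guide","beaker","jar_wide","jar_narrow","hole_left","hole_middle","hole_right"]:
        d=spotter.trace(c,q)
        print(c,q,[(round(x["confidence"],2),np.round(x["bbox"],1).tolist()) for x in d[:2]])
E
```

```text
pics
time_s 0.0
joint_pos [ 1.293503    0.41801086 -0.01028454  1.6141537   0.00466611  1.11069774
 -0.05300008]
dq [-0.00094147 -0.00128178  0.00265118  0.00034757 -0.00087122 -0.00016693
  0.00029478]
joint_torque [-6.98101758e-04 -8.64454865e+01  6.77912235e-01 -4.34896696e+01
  1.91394734e-02  7.48490333e-03  5.53507107e-05]
position [ 0.14591803 -0.60737819  0.23064593]
eef_rot [-3.11857039e+00 -3.69344327e-01  3.37896949e-04]
contact_force [ 0.26230651 -0.03087821  0.43305233]
ft_torque [-0.00126585  0.01288708  0.03389423]
gripper_force 0.0
opening 0.08545846645060459
0.0187
side [[369.11154626940777, 0.0, 252.17785824631937], [0.0, 369.11154626940777, 190.1218194373486], [0.0, 0.0, 1.0]] [[-0.5835, -0.8118, -0.0237, 0.3461], [0.3666, -0.2894, 0.8842, -0.2519], [-0.7247, 0.5072, 0.4665, -0.6223], [0.0, 0.0, 0.0, 1.0]] ['img', 'mtx', 'view']
side probe []
side rest [(0.79, [202.1, 227.0, 44.9, 66.4])]
side guide [(0.86, [303.1, 200.4, 77.5, 62.9])]
side beaker [(0.57, [304.8, 203.7, 20.1, 26.6]), (0.22, [299.6, 200.6, 80.5, 67.5])]
side jar_wide [(0.83, [321.5, 196.6, 20.3, 19.
[... 235 characters left out ...]
77015, 0.0, 255.34864052938977], [0.0, 495.7818331077015, 192.40818857459837], [0.0, 0.0, 1.0]] [[-0.0052, -0.9999, -0.0125, 0.0689], [0.9911, -0.0068, 0.1326, -0.5138], [-0.1327, -0.0117, 0.9911, -0.9519], [0.0, 0.0, 0.0, 1.0]] ['img', 'mtx', 'view']
top probe [(0.59, [168.9, 202.5, 16.8, 17.0])]
top rest [(0.67, [177.7, 198.1, 46.0, 50.2]), (0.34, [364.8, 216.0, 15.8, 23.4])]
top guide [(0.86, [329.0, 216.8, 128.7, 40.6])]
top beaker [(0.69, [327.8, 213.9, 12.0, 15.7])]
top jar_wide [(0.71, [364.9, 217.6, 14.4, 22.9])]
top jar_narrow [(0.5, [290.5, 215.1, 8.3, 10.8])]
top hole_left [(0.94, [329.1, 216.3, 132.3, 39.2])]
top hole_middle []
top hole_right [(0.75, [328.4, 214.9, 128.1, 39.9])]
```

```bash
python3 - <<'E'
import cv2
a=cv2.imread("pics/top0.png");b=cv2.imread("pics/side0.png")
cv2.imwrite("pics/v1.png",cv2.resize(a[160:280,140:410],None,fx=2.96,fy=2.96,interpolation=cv2.INTER_CUBIC))
cv2.imwrite("pics/v2.png",cv2.resize(b[110:290,150:370],None,fx=3.3,fy=3.3,interpolation=cv2.INTER_CUBIC))
E
```

```text
(no output)
```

View pics/v1.png

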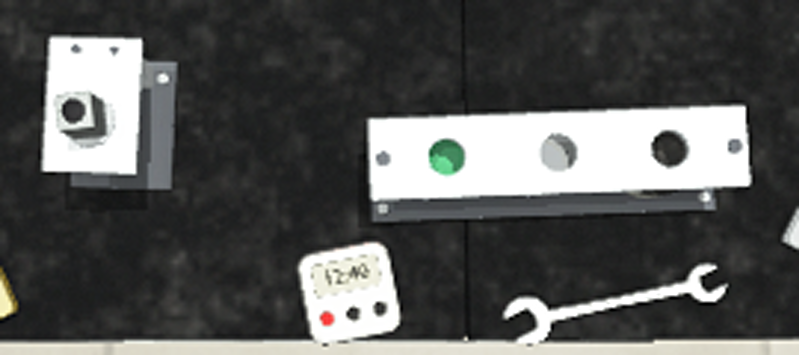

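View pics/v2.png

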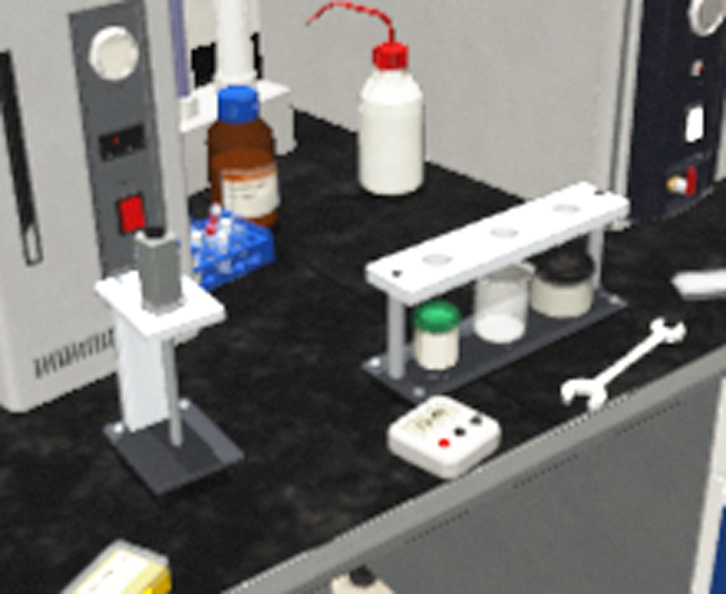

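Top view: rest with the probe at the left (button at about px (166,198)). The bridge is at the right, with a green jar, then the beaker (middle hole at px (329,211)), then a black jar. Side view agrees: the beaker is under the middle hole at px (303,181), and the button is at px (197,181).

```bash
cat > h.py <<'E'
import numpy as np
from scipy.optimize import least_squares
from scipy.spatial.transform import Rotation as R
def proj(r,P):
    P=np.atleast_2d(P); c=P@r["view"][:3,:3].T+r["view"][:3,3]
    c=c*[1,-1,-1]; u=c@r["mtx"].T; return u[:,:2]/u[:,2:]
def tri(obs,x0=(.5,0,.1)):
    s=least_squares(lambda x:np.concatenate([proj(r,x)[0]-p for r,p in obs]),x0)
    return s.x,np.sqrt(np.mean(s.fun**2))
def onplane(r,p,z):
    f=lambda x:proj(r,[x[0],x[1],z])[0]-p
    return least_squares(f,[.5,0]).x
E
python3 - <<'E'
from cell import snapshot
from h import *
t=snapshot("top");s=snapshot("side")
T=lambda x,y:np.array([140+(x+.5)/2.96-.5,160+(y+.5)/2.96-.5]); S=lambda x,y:np.array([150+(x+.5)/3.3-.5,110+(y+.5)/3.3-.5])
for n,a,b in [("button",(73,110),(155,232)),("hm",(559,152),(505,233)),("hl",(447,156),(437,260)),("hr",(670,148),(567,209)),
  ("restcorner NL",(42,172),(174,332)),("rest FL",(50,38),(97,284)),("rest NR",(137,174),(224,311)),
  ("gd L near",(373,200),(404,292)),("gd R near",(750,185),(629,203)),("gd L far",(368,119),(367,268))]:
    print(n,*[np.round(v,4) for v in tri([(t,T(*a)),(s,S(*b))])])
for n,a,z in [("hm",(559,152),.095),("hl",(447,156),.095),("hr",(670,148),.095),("btn",(73,110),.179),("gNL",(373,200),.095),("gNR",(750,185),.095),("gFL",(368,119),.095),("gFR",(747,105),.095),
  ("rNL",(42,172),.125),("rFL",(50,38),.125),("rFR",(143,40),.125),("rNR",(137,174),.125)]:
    print(n,np.round(onplane(t,T(*a),z),4))
E
```

```text
button [0.4877 0.2178 0.1786] 0.5625
hm [ 0.4694 -0.0713  0.0957] 0.6444
hl [ 0.4674 -0.0012  0.0955] 0.5685
hr [ 0.4714 -0.1407  0.0953] 0.6794
restcorner NL [0.4522 0.2392 0.1301] 3.6484
rest FL [0.5384 0.2421 0.1273] 0.9065
rest NR [0.4553 0.1891 0.1244] 0.3448
gd L near [0.4414 0.0469 0.0957] 0.297
gd R near [ 0.4482 -0.1895  0.0949] 0.505
gd L far [0.4909 0.0478 0.0951] 0.7267
hm [ 0.4704 -0.0704]
hl [ 4.683e-01 -2.000e-04]
hr [ 0.4724 -0.1398]
btn [0.4883 0.2187]
gNL [0.441  0.0464]
gNR [ 0.449  -0.1887]
gFL [0.492  0.0491]
gFR [ 0.4992 -0.189 ]
rNL [0.4573 0.2475]
rFL [0.5399 0.2444]
rFR [0.5382 0.1871]
rNR [0.4557 0.1897]
```

>>> apply_moves:
  plan:
    - [[0.6,-1,-0.3],[0,0,1],1]
    - [[0.8,-1,-0.3],[0,0,1],1]
    - [[1,-1,-0.3],[0,0,1],1]
    - [[1,-1,-0.3],[0,0,0.9],1]
    - [[1,-1,-0.3],[0,0,0],1]
    - [[1,-1,-0.3],[0,0,0],1]
    - [[1,-1,-0.3],[0,0,0],1]
    - [[1,-1,-0.3],[0,0,0],1]
    - [[1,-1,0],[0,0,0],1]
    - [[1,-1,0],[0,0,0],1]

```text
time_s: 2.1
position: [0.328, -0.4044, 0.2796]
eef_rot: [3.141, -0.057, 0.001]
contact_force: [0.1, 0.1, -0.6]
opening: 0.0853
gripper_force: 0.0
```

>>> apply_moves:
  plan:
    - [[1,-1,0],[0,0,0],1]
    - [[1,-1,0],[0,0,0],1]
    - [[1,-1,0],[0,0,0],1]
    - [[1,-1,0],[0,0,0],1]
    - [[1,-1,0],[0,0,0],1]
    - [[0,-1,0],[0,0,0],1]
    - [[0,-1,0],[0,0,0],1]
    - [[0,-1,0],[0,0,0],1]
    - [[0,-1,0],[0,0,0],1]
    - [[0,-1,0],[0,0,0],1]

```text
time_s: 3.1
position: [0.4344, -0.2081, 0.2794]
eef_rot: [3.141, -0.057, 0.0]
contact_force: [-0.0, -0.9, -0.3]
opening: 0.0853
gripper_force: 0.0
```

>>> apply_moves:
  plan:
    - [[0.3,-1,0],[0,0,0],1]
    - [[0.3,-1,0],[0,0,0],1]
    - [[0.3,-1,0],[0,0,0],1]
    - [[0.3,-1,0],[0,0,0],1]
    - [[0,-1,0],[0,0,0],1]
    - [[0,0,0],[0,0,0],1]
    - [[0,0,0],[0,0,0],1]

```text
time_s: 3.8
position: [0.4621, -0.11, 0.2794]
eef_rot: [3.141, -0.057, 0.0]
contact_force: [0.3, -0.6, -0.5]
opening: 0.0857
gripper_force: 0.0
```

```bash
python3 - <<'E'
from cell import *
import cv2, numpy as np, pickle
r=snapshot("wrist"); s=readout.sense(); pickle.dump(r,open("w1.pkl","wb"))
cv2.imwrite("pics/w1.png",r["img"][:,:,::-1]); print(s["position"],s["joint_pos"])
print(r["mtx"],np.linalg.inv(r["view"]).round(3))
E
```

```text
[ 0.46202038 -0.11052259  0.2793446 ] [ 0.50976888  0.11370944 -0.36563489  1.90426455  0.04510218  1.13134748
 -1.48059349]
[[273.46277819   0.         256.26301858]
 [  0.         273.46277819 193.32900701]
 [  0.           0.           1.        ]] [[-0.036  0.954  0.298  0.538]
 [-0.999 -0.035 -0.01  -0.113]
 [ 0.001 -0.298  0.955  0.423]
 [ 0.     0.     0.     1.   ]]
```

View pics/w1.png

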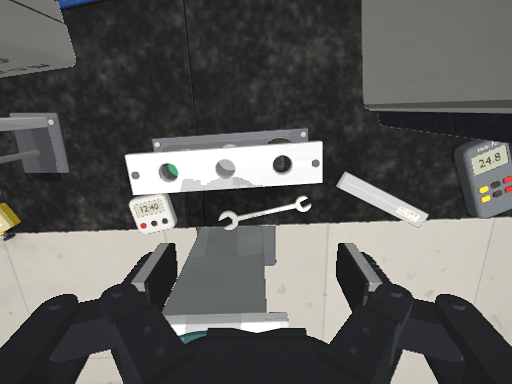

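Wrist view: the bridge's holes are at about px (168,172), (226,167) and (283,163), with the beaker in the middle one. The rest is at the far left.

>>> apply_moves:
  plan:
    - [[0,-1,0],[0,0,0],1]
    - [[0,-1,0],[0,0,0],1]
    - [[0,-1,0],[0,0,0],1]
    - [[0,-1,0],[0,0,0],1]
    - [[0,-1,0],[0,0,0],1]
    - [[0,-1,0],[0,0,0],1]
    - [[0,-1,0],[0,0,0],1]
    - [[0,-1,0],[0,0,0],1]
    - [[0,-1,0],[0,0,0],1]
    - [[0,-1,0],[0,0,0],1]

```text
time_s: 4.85
position: [0.4696, 0.0898, 0.2793]
eef_rot: [3.141, -0.06, 0.0]
contact_force: [0.8, -0.1, -0.4]
opening: 0.0852
gripper_force: 0.0
```

>>> apply_moves:
  plan:
    - [[0,-1,0],[0,0,0],1]
    - [[0,-1,0],[0,0,0],1]
    - [[0,-1,0],[0,0,0],1]
    - [[0,-1,0],[0,0,0],1]
    - [[0,-0.5,0],[0,0,0],1]
    - [[0,0,0],[0,0,0],1]
    - [[0,0,0],[0,0,0],1]

```text
time_s: 5.55
position: [0.4729, 0.1788, 0.2792]
eef_rot: [3.141, -0.059, -0.0]
contact_force: [-0.8, -0.1, -0.0]
opening: 0.0859
gripper_force: 0.0
```

```bash
python3 - <<'E'
from cell import *
import cv2, pickle
from h import *
r=snapshot("wrist"); pickle.dump(r,open("w2.pkl","wb")); s=readout.sense(); print(s["position"],s["joint_pos"])
t=snapshot("top"); pickle.dump(t,open("t2.pkl","wb"))
w1=pickle.load(open("w1.pkl","rb"))
def rect(r,x0,x1,y0,y1,z,m=4000):
    W=int((y1-y0)*m);H=int((x1-x0)*m)
    P=proj(r,[[x1,y1,z],[x1,y0,z],[x0,y0,z],[x0,y1,z]]).astype(np.float32)
    M=cv2.getPerspectiveTransform(P,np.float32([[0,0],[W,0],[W,H],[0,H]]))
    return cv2.warpPerspective(r["img"],M,(W,H),flags=cv2.INTER_CUBIC)
for n,q in (("w1",w1),("top",t)):
    im=rect(q,.41,.53,-.21,.07,.095); g=im.min(2)
    _,b=cv2.threshold(g,0,255,cv2.THRESH_OTSU)
    cs,h=cv2.findContours(b,cv2.RETR_CCOMP,cv2.CHAIN_APPROX_NONE)
    i=max(range(len(cs)),key=lambda i:cv2.contourArea(cs[i]))
    c,sz,a=cv2.minAreaRect(cs[i]); W=lambda c:(round(.53-c[1]/4000,4),round(.07-c[0]/4000,4))
    print(n,"plate",W(c),np.array(sz)/4,a)
    for j,c in enumerate(cs):
        if h[0][j][3]==i and len(c)>60: e=cv2.fitEllipse(c); print("  hole",W(e[0]),np.array(e[1])/4)
    cv2.imwrite(f"pics/r_{n}.png",im[:,:,::-1])
a=rect(r,.42,.56,.14,.30,.175); print(proj(r,[.488,.218,.179]))
cv2.imwrite("pics/r_w2.png",a[:,:,::-1]); cv2.imwrite("pics/w2.png",r["img"][:,:,::-1])
A=[cv2.resize(cv2.imread(f"pics/{f}"),s) for f,s in (("w2.png",(400,300)),("r_w2.png",(343,300)))]
B=[cv2.resize(cv2.imread(f"pics/r_{n}.png"),(371,160)) for n in("w1","top")]
cv2.imwrite("pics/m2.png",np.vstack([np.hstack(A),np.hstack([*B,np.zeros((160,1,3),np.uint8)])]))
E
```

```text
[0.47290779 0.17865063 0.27918915] [ 0.11222573  0.19842689 -0.60577327  1.83138966  0.12355892  1.14961151
 -2.14369463]
w1 plate (0.4561, -0.0686) [ 82.9835434  246.85397339] 86.41622161865234
  hole (0.4199, 0.0382) [2.18602347 7.73623943]
  hole (0.4204, 0.033) [5.09564161 8.81377506]
  hole (0.422, 0.0247) [5.41157389 6.03280401]
  hole (0.4232, 0.0191) [4.90104055 7.46968889]
  hole (0.4646, 0.0387) [8.90089321 9.71392727]
  hole (0.4715, -0.1822) [8.76835442 9.3508997 ]
  hole (0.4666, -0.0707) [13.74162006 24.35475731]
  hole (0.4673, -0.0028) [20.6559639  23.45731926]
  hole (0.4716, -0.1418) [22.04697227 23.32221413]
top plate (0.4702, -0.0699) [ 52.16303635 237.78173828] 88.21651458740234
  hole (0.4671, 0.0402) [8.08426762 8.2090826 ]
  hole (0.4738, -0.1798) [7.79024649 8.71300125]
  hole (0.4681, 0.0002) [22.37833595 22.9220314 ]
  hole (0.4728, -0.0737) [12.2689085  21.69098282]
  hole (0.4723, -0.1393) [22.41392517 23.11419678]
[[212.63245059 178.72620716]]
```

View pics/m2.png

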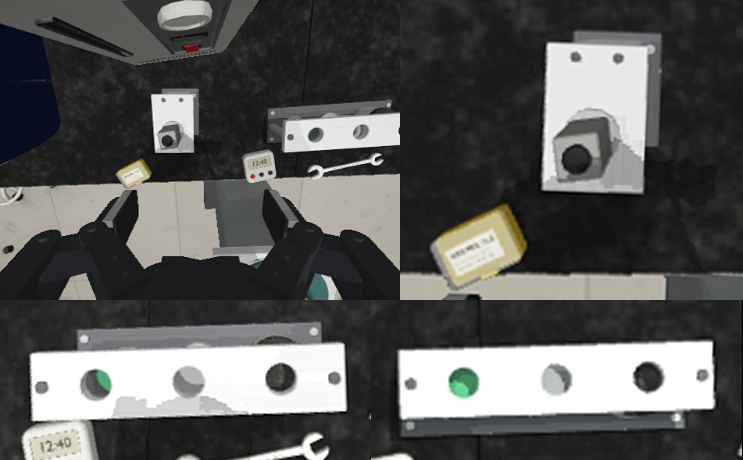

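Rectified views agree. The middle hole is at about (0.4697, −0.071). The handle is at about (0.4878, 0.2178), near px (168,137) in the wrist panel and turned a few degrees at most.

>>> apply_moves:
  plan:
    - [[0.3,-1,0],[0,0,0],1]
    - [[0.37,-0.98,0.5],[0,0,0],1]
    - [[0,0,1],[0,0,0],1]
    - [[0,0,1],[0,0,0],1]
    - [[0,0,1],[0,0,0],1]
    - [[0,0,0],[0,0,0],1]
    - [[0,0,0],[0,0,0],1]

```text
time_s: 6.35
position: [0.4877, 0.2185, 0.2098]
eef_rot: [3.141, -0.058, -0.0]
contact_force: [-0.1, -1.0, 0.4]
opening: 0.0857
gripper_force: 0.0
```

```bash
python3 - <<'E'
from cell import *
import cv2, pickle
from h import *
r=snapshot("wrist"); pickle.dump(r,open("w3.pkl","wb")); s=readout.sense(); print(s["position"],s["eef_rot"])
print(proj(r,[[.4878,.2178,.179],s["position"]]).round(1))
u=proj(r,[.4878,.2178,.179])[0].astype(int);print(u)
x0=max(u[0]-110,0);y0=max(u[1]-90,0);print(x0,y0)
cv2.imwrite("pics/w3.png",cv2.resize(r["img"][y0:y0+180,x0:x0+220,::-1],None,fx=3,fy=3))
E
```

```text
[0.48797906 0.21880079 0.21030314] [-3.14070447e+00  5.81345002e-02 -1.36247368e-03]
[[257.  222.6]
 [255.5 244. ]]
[257 222]
147 132
```

View pics/w3.png

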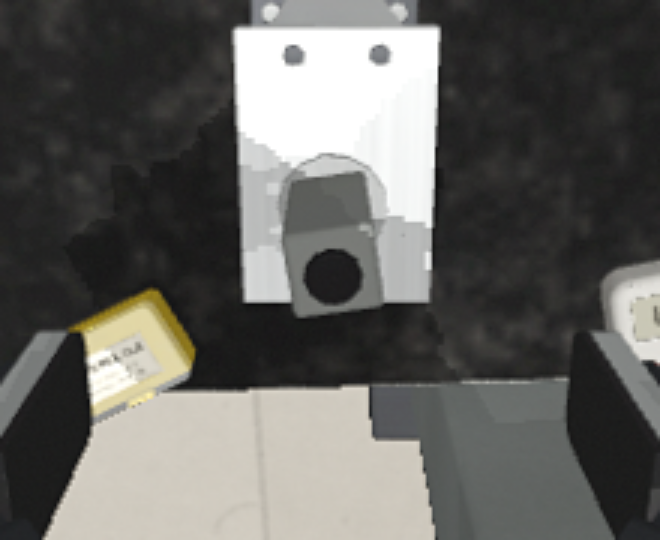

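The close view shows the button at px (258,224) against the predicted (257,223), so it is centred. The handle is turned about 8° counter-clockwise, so I'll turn with it, descend and grip.

>>> apply_moves:
  plan:
    - [[0,0,0],[0,0,-1],1]
    - [[0,0,0.5],[0,0,-1],1]
    - [[0,0,1],[0,0,0],1]
    - [[0,0,1],[0,0,0],1]
    - [[0,0,0.8],[0,0,0],1]
    - [[0,0,0.3],[0,0,0],1]
    - [[0,0,0],[0,0,0],1]
    - [[0,0,0],[0,0,0],1]

```text
time_s: 7.2
position: [0.488, 0.2192, 0.1384]
eef_rot: [-3.137, -0.162, -0.002]
contact_force: [0.0, 0.3, 0.5]
opening: 0.0852
gripper_force: 0.0
```

>>> apply_moves:
  plan:
    - [[0,0,0],[0,0,0],0]
    - [[0,0,0],[0,0,0],0]
    - [[0,0,0],[0,0,0],0]
    - [[0,0,0],[0,0,0],0]
    - [[0,0,0],[0,0,0],0]
    - [[0,0,0],[0,0,0],0]
    - [[0,0,0],[0,0,0],0]
    - [[0,0,0],[0,0,0],0]

```text
time_s: 8.0
position: [0.4876, 0.2191, 0.1375]
eef_rot: [-3.137, -0.162, -0.0]
contact_force: [-0.8, -1.1, 6.1]
opening: 0.0213
gripper_force: 58.6
```

>>> apply_moves:
  plan:
    - [[0,0,-0.25],[0,0,0],0]
    - [[0,0,-0.5],[0,0,0],0]
    - [[0,0,-1],[0,0,0],0]
    - [[0,0,-1],[0,0,0],0]
    - [[0,0,-1],[0,0,0],0]
    - [[0,0,-1],[0,0,0],0]
    - [[0,0,-1],[0,0,0],0]
    - [[0,0,-1],[0,0,0],0]
    - [[0,0,0],[0,0,0],0]
    - [[0,0,0],[0,0,0],0]

```text
time_s: 9.0
position: [0.4875, 0.2189, 0.2726]
eef_rot: [-3.137, -0.162, -0.001]
contact_force: [0.1, -0.1, -1.9]
opening: 0.0212
gripper_force: 58.6
```

```bash
python3 - <<'E'
from cell import *
import cv2, pickle
from h import *
s=readout.sense(); print(s["position"],s["eef_rot"],s["contact_force"],s["opening"],s["gripper_force"])
out=[]
for c in("side","top"):
    r=snapshot(c); pickle.dump(r,open(f"{c}4.pkl","wb")); p=s["position"]
    P=np.array([[p[0],p[1],p[2]+d] for d in(.042,-.128)]); u=proj(r,P); print(c,u.round(1).tolist())
    m=u.mean(0).astype(int); out.append(cv2.resize(r["img"][m[1]-55:m[1]+55,m[0]-50:m[0]+50,::-1],None,fx=4,fy=4,interpolation=cv2.INTER_CUBIC)); print(m-[50,55])
cv2.imwrite("pics/m4.png",np.hstack(out))
E
```

```text
[0.48746889 0.21894005 0.27261335] [-3.13734472e+00 -1.61807981e-01 -1.00020814e-03] [ 0.05530575 -0.1280384  -1.8920801 ] 0.021206383648859878 58.62747073173523
side [[188.6, 117.3], [196.8, 194.1]]
[142 100]
top [[145.7, 185.7], [168.0, 199.7]]
[106 137]
```

View pics/m4.png

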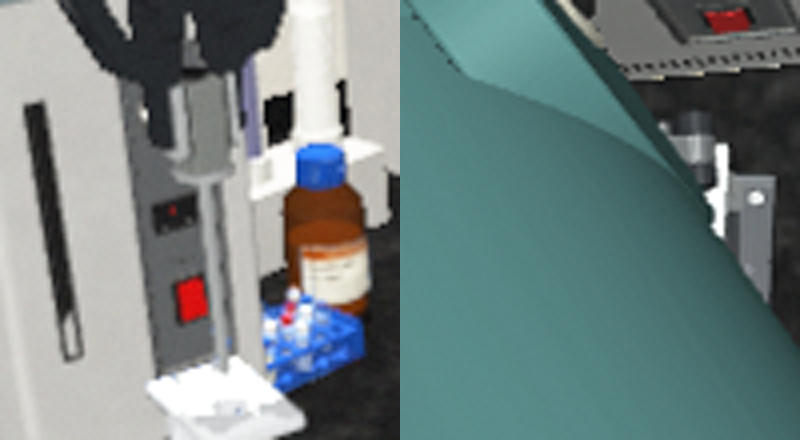

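Side view: the probe hangs straight in the grip, with its tip at about px (197.5,192.5), clear of the rest. The arm covers it in the top view. Next I'll carry it over the middle hole.

>>> apply_moves:
  plan:
    - [[-0.05,0.3,0],[0,0,0],0]
    - [[-0.1,0.6,0],[0,0,0],0]
    - [[-0.16,1,0],[0,0,0],0]
    - [[-0.16,1,0],[0,0,0],0]
    - [[-0.17,1,0],[0,0,0],0]
    - [[-0.17,1,0],[0,0,0],0]
    - [[-0.17,1,0],[0,0,0],0]
    - [[-0.17,1,0],[0,0,0],0]
    - [[-0.17,1,0],[0,0,0],0]
    - [[-0.17,1,0],[0,0,0],0]

```text
time_s: 10.1
position: [0.4757, 0.0371, 0.2721]
eef_rot: [3.137, 0.161, -0.001]
contact_force: [-0.1, 0.6, -0.3]
opening: 0.0212
gripper_force: 58.7
```

>>> apply_moves:
  plan:
    - [[-0.17,1,0],[0,0,0],0]
    - [[-0.17,1,0],[0,0,0],0]
    - [[-0.17,1,0],[0,0,0],0]
    - [[-0.17,1,0],[0,0,0],0]
    - [[-0.17,1,0],[0,0,0],0]
    - [[-0.1,0.6,0],[0,0,0],0]
    - [[-0.05,0.4,0],[0,0,0],0]
    - [[0,0.37,0],[0,0,0],0]
    - [[0,0,0],[0,0,0],0]
    - [[0,0,0],[0,0,0],0]

```text
time_s: 11.1
position: [0.4695, -0.0894, 0.2722]
eef_rot: [-3.137, -0.163, 0.0]
contact_force: [0.3, -0.2, -0.6]
opening: 0.0215
gripper_force: 58.7
```

```bash
python3 - <<'E'
from cell import *
import cv2, pickle
from h import *
s=readout.sense(); print(s["position"],s["eef_rot"],s["contact_force"],s["opening"],s["gripper_force"])
out=[]
p=s["position"]
for c in("side","top","wrist"):
    r=snapshot(c); pickle.dump(r,open(f"{c}5.pkl","wb"))
    P=np.array([[p[0],p[1],p[2]+d] for d in(.042,-.009,-.128)]); print(c,proj(r,P).round(1).tolist(),proj(r,[.4697,-.071,.095]).round(1))
    if c=="side":
        u=proj(r,P)[2].astype(int)-[50,70]; print(u); a=cv2.resize(r["img"][u[1]:u[1]+100,u[0]:u[0]+100],(400,400),interpolation=cv2.INTER_CUBIC)
    elif c=="wrist": b=cv2.resize(r["img"][130:330,156:356],(400,400),interpolation=cv2.INTER_CUBIC)
cv2.imwrite("pics/m5.png",np.hstack([a,b])[:,:,::-1])
E
```

```text
[ 0.46947689 -0.0893971   0.27223269] [-3.13706087e+00 -1.62927971e-01  1.86104563e-04] [ 0.2777426  -0.17683706 -0.57937364] 0.02150136528175825 58.65105628967285
side [[311.0, 94.1], [309.9, 115.5], [307.6, 161.2]] [[301.5 180.5]]
[257  91]
top [[362.7, 196.8], [355.9, 200.9], [343.1, 208.8]] [[328.9 211.4]]
wrist [[256.4, 289.7], [256.3, 237.0], [256.2, 184.9]] [[241.  172.1]]
```

View pics/m5.png

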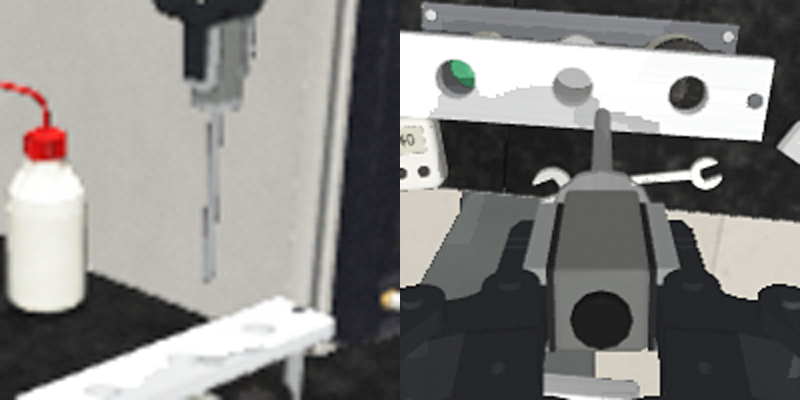

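I overshot by one row of y. The wrist view shows the tip at px (257.5,186) and the button at (256.5,290), both within 1.5 px of prediction, so the rod is upright. The hole is at px (242,173.5). I'll correct the offset and lower the tip to just above the plate.

>>> apply_moves:
  plan:
    - [[0.05,-0.4,0],[0,0,0],0]
    - [[0.05,-0.54,0.3],[0,0,0],0]
    - [[0,0,0.7],[0,0,0],0]
    - [[0,0,0.6],[0,0,0],0]
    - [[0,0,0.2],[0,0,0],0]
    - [[0,0,0],[0,0,0],0]
    - [[0,0,0],[0,0,0],0]

```text
time_s: 11.95
position: [0.4696, -0.071, 0.2365]
eef_rot: [-3.137, -0.162, -0.0]
contact_force: [-0.4, -0.3, -1.2]
opening: 0.0211
gripper_force: 58.7
```

```bash
python3 - <<'E'
from cell import *
import cv2, pickle
from h import *
s=readout.sense(); print(s["position"],s["eef_rot"],s["contact_force"])
p=s["position"]
for c in("side","wrist"):
    r=snapshot(c); pickle.dump(r,open(f"{c}6.pkl","wb"))
    print(c,proj(r,[p[0],p[1],p[2]-.1275]).round(1).tolist(),proj(r,[.4696,-.0705,.095]).round(1))
    u=proj(r,[.4696,-.0705,.095])[0].astype(int)-[25,30]; print(u); a=cv2.resize(r["img"][u[1]:u[1]+60,u[0]:u[0]+50],(400,480),interpolation=cv2.INTER_CUBIC)
    if c=="side": b=a
cv2.imwrite("pics/m6.png",np.hstack([b,a])[:,:,::-1])
E
```

```text
[ 0.46962333 -0.07096029  0.23653643] [-3.13734613e+00 -1.61847179e-01 -2.33115354e-04] [-0.37975087 -0.27340123 -1.2085041 ]
side [[301.7, 175.6]] [[301.3 180.6]]
[276 150]
wrist [[256.0, 185.1]] [[255.5 181.6]]
[230 151]
```

View pics/m6.png

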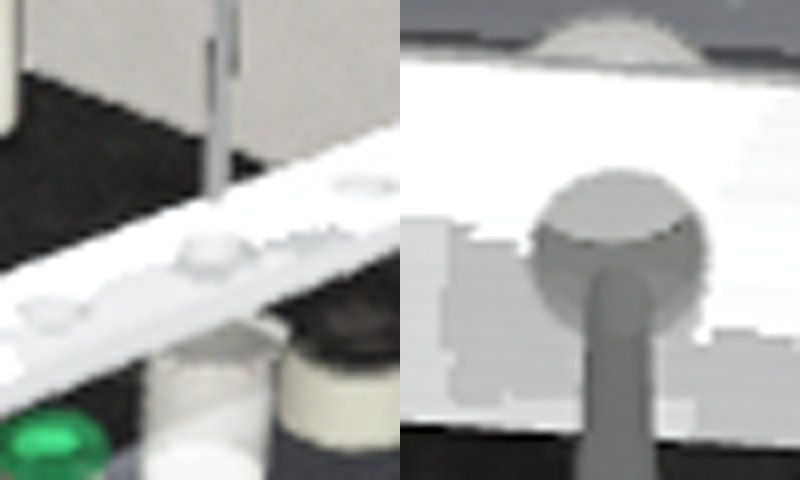

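Wrist crop: the hole is centred at px (257.4,183) and the rod tip column is 257.2, so they line up sideways. The fore-aft gap looks fine too. The tip may be 2–4 mm higher than assumed. I'll insert partway and check the gap.

>>> apply_moves:
  plan:
    - [[0,0,0.3],[0,0,0],0]
    - [[0,0,0.5],[0,0,0],0]
    - [[0,0,0.6],[0,0,0],0]
    - [[0,0,0.6],[0,0,0],0]
    - [[0,0,0.3],[0,0,0],0]
    - [[0,0,0],[0,0,0],0]
    - [[0,0,0],[0,0,0],0]

```text
time_s: 12.75
position: [0.4696, -0.0709, 0.1903]
eef_rot: [-3.137, -0.162, 0.0]
contact_force: [-0.0, 0.4, -1.3]
opening: 0.0213
gripper_force: 58.7
```

```bash
python3 - <<'E'
from cell import *
import cv2, pickle
from h import *
s=readout.sense(); print(s["position"],s["eef_rot"],s["contact_force"])
p=s["position"]
for c in("side","wrist"):
    r=snapshot(c); pickle.dump(r,open(f"{c}7.pkl","wb"))
    print(c,proj(r,[[p[0],p[1],p[2]-.1275],[p[0],p[1],.095]]).round(1).tolist(),proj(r,[.4696,-.0705,.095]).round(1))
    u=proj(r,[.4696,-.0705,.095])[0].astype(int)-[25,30]; print(u); a=cv2.resize(r["img"][u[1]:u[1]+60,u[0]:u[0]+50],(400,480),interpolation=cv2.INTER_CUBIC)
    if c=="side": b=a
cv2.imwrite("pics/m7.png",np.hstack([b,a])[:,:,::-1])
E
```

```text
[ 0.46957122 -0.07094855  0.19031777] [-3.13722372e+00 -1.62161574e-01  1.49752144e-04] [-0.04400474  0.42065042 -1.27341535]
side [[301.0, 191.5], [301.5, 180.5]] [[301.3 180.6]]
[276 150]
wrist [[256.0, 185.1], [256.0, 194.6]] [[255.5 194.5]]
[230 164]
```

View pics/m7.png

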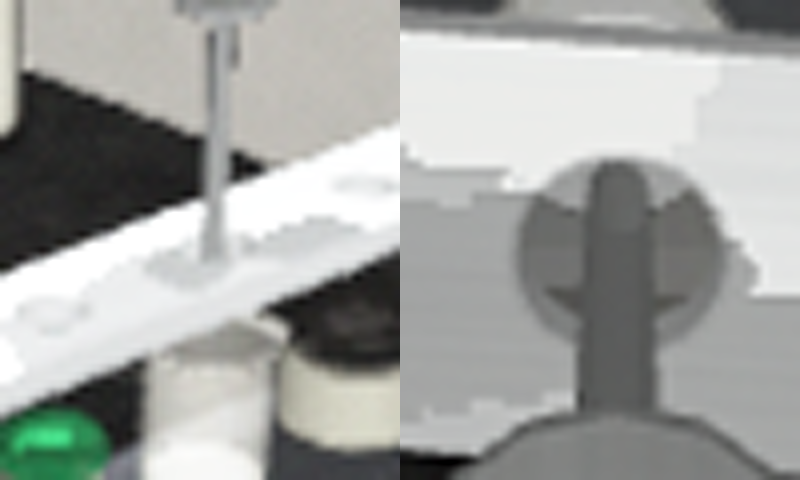

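The rod is in the hole, centred sideways (rod columns 583–655 inside hole columns 516–722 in the crop). The side-view columns agree fore-aft. Lowering to final depth.

>>> apply_moves:
  plan:
    - [[0,0,0.3],[0,0,0],0]
    - [[0,0,0.5],[0,0,0],0]
    - [[0,0,0.5],[0,0,0],0]
    - [[0,0,0.4],[0,0,0],0]
    - [[0,0,0.3],[0,0,0],0]
    - [[0,0,0.15],[0,0,0],0]
    - [[0,0,0],[0,0,0],0]
    - [[0,0,0],[0,0,0],0]

```text
time_s: 13.65
position: [0.4696, -0.0709, 0.1474]
eef_rot: [-3.137, -0.162, -0.0]
contact_force: [-1.2, 0.1, -1.2]
opening: 0.0212
gripper_force: 58.7
```

```bash
python3 - <<'E'
from cell import *
import cv2, pickle
from h import *
s=readout.sense(); print(s["position"],s["eef_rot"],s["contact_force"],s["gripper_force"])
p=s["position"]
for c in("side","wrist"):
    r=snapshot(c); pickle.dump(r,open(f"{c}8.pkl","wb"))
    print(c,proj(r,[[p[0],p[1],p[2]-.1275],[p[0],p[1],.095]]).round(1).tolist(),proj(r,[.4696,-.0705,.095]).round(1))
    u=proj(r,[.4696,-.0705,.095])[0].astype(int)-[25,25]; print(u); a=cv2.resize(r["img"][u[1]:u[1]+60,u[0]:u[0]+50],(400,480),interpolation=cv2.INTER_CUBIC)
    if c=="side": b=a
cv2.imwrite("pics/m8.png",np.hstack([b,a])[:,:,::-1])
E
```

```text
[ 0.4695929  -0.0709451   0.14743088] [-3.13735216e+00 -1.62136742e-01 -2.06984385e-04] [-1.18009456  0.05703867 -1.1843633 ] 58.67717921733856
side [[300.4, 205.6], [301.5, 180.5]] [[301.3 180.6]]
[276 155]
wrist [[256.0, 185.1], [256.0, 211.4]] [[255.4 211.4]]
[230 186]
```

View pics/m8.png

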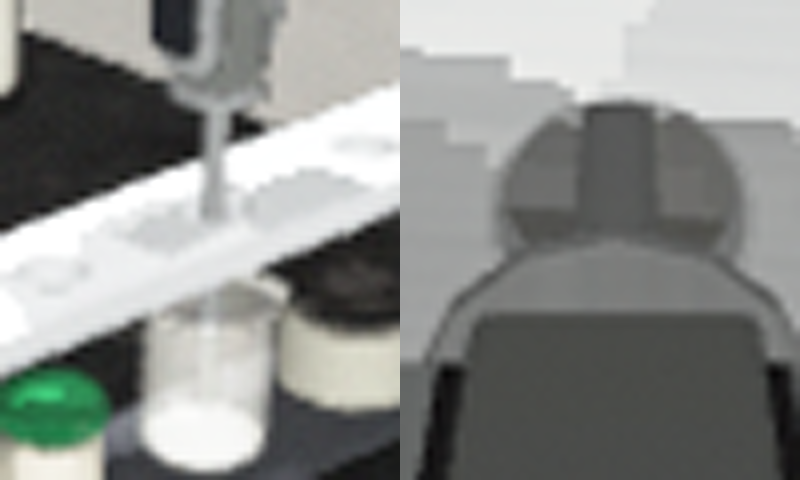

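The rod hangs centred in the hole: rod columns 578–658 in hole columns 495–745 of the crop. Its tip shows inside the beaker just above the bottom ellipse, and all three vessels are undisturbed. Letting it settle, then handing in.

>>> apply_moves:
  plan:
    - [[0,0,0],[0,0,0],0]
    - [[0,0,0],[0,0,0],0]
    - [[0,0,0],[0,0,0],0]

```text
time_s: 14.05
position: [0.4695, -0.071, 0.1474]
eef_rot: [3.137, 0.162, 0.0]
contact_force: [0.3, 0.2, -0.9]
opening: 0.0213
gripper_force: 58.7
```

```bash
python3 -c "
from cell import manip
print(manip.job_done())"
```

```text
the job is handed in; nothing more can be done
None
```

Job handed in at about 14 s (no verdict came back): the probe is held upright and centred in the middle hole with its tip at about 20–24 mm above the bench, roughly 9 mm or more clear of the beaker bottom; the camera views showed no contact with the bridge or beaker, and the jars stand where they were.

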